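# Sort the parts from a printer strip-down

### The job

Sort the loose printer parts on the bench into the places where their kind is kept: the pick-up roller unit into the metal roller tray, both gears flat and side by side in the gear tray, and of the two identical ink cartridges, which you must lift to tell apart by weight, the full one into the free bay of the stock rack and the used-up one onto the free floor of the cardboard return carton. Use the empty front part of each place, keep the cartridges upright all the time because they drip when tipped, and set everything down rather than dropping it.

Things in the scene. Friction and masses are not known exactly. Their poses are not given: they have to be found in the camera images.
- cartridge_1: closed black box-shaped ink cartridge standing on the bench, 92 long (own x) x 40 wide (own y) x 64 high, light labels on its sides and top, a copper chip and an ink port on one end (+x); flat plain sides. Origin: centre of its underside; z up; either way round will do. Identical in looks to the other: one of the two is full and weighs 0.30 to 0.38 kg, the other is used up and weighs 0.08 to 0.10 kg; only lifting tells which.
- cartridge_2: closed black box-shaped ink cartridge standing on the bench, 92 long (own x) x 40 wide (own y) x 64 high, light labels on its sides and top, a copper chip and an ink port on one end (+x); flat plain sides. Origin: centre of its underside; z up; either way round will do. Identical in looks to the other: one of the two is full and weighs 0.30 to 0.38 kg, the other is used up and weighs 0.08 to 0.10 kg; only lifting tells which.
- roller_unit: paper pick-up roller unit: grey plastic frame 70 long (own x) x 40 wide (own y) x 28 high with two ribbed black rubber rollers (24 diameter, axles along own y, 44 apart along own x) and a bridge over the middle; lies flat on its rollers; the flat side plates of the frame (height 5 to 26 above the bench, outer faces 40 apart) are the faces to grip. Origin: centre of its underside, z up. 0.07 kg.
- large_gear: white plastic gear lying flat, toothed disc 60 diameter and 12 thick with a round hub 22 diameter standing up from its middle, hub top 34 above the underside. Origin: centre of its underside, z up along the hub. 0.045 kg.
- small_gear: white plastic gear lying flat, toothed disc 42 diameter and 12 thick with a round hub 18 diameter standing up from its middle, hub top 34 above the underside. Origin: centre of its underside, z up along the hub. 0.025 kg.
- stock_rack: fixed grey plastic rack with two bays one behind the other, the rear one (+x) filled by a fixed upright cartridge of the same kind, the front one free. Free bay: 60 (own x) x 116 (own y) inside, so a cartridge stands in it with its long side along the rack's y; walls 4 thick, 26 high; floor 4 thick. The fixed cartridge's near face is 44 behind the origin. Origin: under the centre of the free bay, on the bench; x away from the robot side, z up.
- return_carton: fixed open brown cardboard box, walls 4 thick and 60 high, floor 4 thick, 150 wide inside (own y), with one fixed cartridge lying on its side at the back (+x, 40 high) and free floor in front. Free floor: 118 (own x) x 150 (own y). Origin: under the centre of the free floor, on the bench; z up.
- roller_tray: fixed bright sheet-metal tray with a front and a rear bay, a fixed roller unit of the same kind in the rear one (+x, its top 31 above the bench, its near face 57 behind the origin), the front one free. Free bay: 100 (own x) x 118 (own y) inside; walls 3 thick, 20 high; floor 3 thick. Origin: under the centre of the free bay, on the bench; z up.
- gear_tray: fixed grey plastic tray with a front and a rear bay, a row of three fixed white gears in the rear one (+x, hub tops 37 above the bench, in a row 72 behind the origin), the front one free. Free bay: 88 (own x) x 160 (own y) inside; walls 3 thick, 20 high; floor 3 thick. Both gears go in the free bay beside each other along own y. Origin: under the centre of the free bay, on the bench; z up.

How it is judged:
By the outcome, as a careful person would: the job done as asked, in the order asked, and still so for the second after the job is handed in, with the robot touching nothing.
It also fails if it takes over 122 s, if anything falls off the work surface, if the arm or the gripper's body presses on something with over 40 N, if the wrist force passes 120 N, or if a joint passes its speed limit or range.

### The arm

A 7-joint arm with a two-finger parallel gripper is mounted at the origin on the work surface. World frame = base frame: x ahead of the robot, y to its left, z up, the work surface at z = 0. Lengths are in m, angles in rad, forces in N, time in s.
With the tool pointing down it reaches from about 0.35 to 0.9 m from the base axis. Payload 19.9 kg.
Tool frame: the origin (TCP) lies between the finger pads; the fingertips stand 19 mm ahead of it and the grasp point (between the pads) is the TCP (r.nose_length is the distance from the TCP to the fingertips, in m); z points along the fingers, y is the line along which they close (so a half turn about z gives the same grasp; the last joint's range is limited). The gripper opens to 85 mm and grips with 20 to 120 N. Pads are 22 mm wide; open, the fingers measure 114 mm over their backs; the gripper's body (76 mm by 85 mm) begins 54 mm behind the grasp point. The pads swing forward as they close: fully open they stand 13 mm farther back than shut.
Start: joints at [-1.246, 0.417, -0.01, 1.614, 0.005, 1.111, -0.053], TCP at [0.224, 0.583, 0.25] pointing down, gripper open.
Joint ranges: [-2.81, 2.81], [-0.39, 2.02], [-1.27, 1.25], [0.06, 2.57], [-1.19, 4.33], [0.19, 2], [-2.82, 2.82]. Speed limits (rad/s): [1.89, 1.89, 2.39, 2.39, 3.01, 3.01, 3.01].

### API

Orientations are given as a 3x3 rotation matrix whose columns are the frame's x, y, z axes.
In Python, from station import r, snapshot, get_calibration, look_for, trace gives the robot as it stands.
- The arm moves only by the shell command python3 -m creep 'ROWS' [OPENING] [FORCE]. ROWS is JSON, a list that holds one entry, the list of rows, each a list of 6 numbers: the shift along the tool's x, y, z in mm, then the turn, a rotation vector about the tool's x, y, z in rad. In form: [[[x, y, z, ax, ay, az], ...]]. A call has 1 to 8 rows; each row shifts and turns the commanded pose from where the row before left it, along the tool's axes as they then stand; what a row does not reach is not made up. A row lasts 1/10 s, in which the tool goes at most 50 mm and 8.59 degrees, less where a joint would pass 70% of its speed; a pose out of reach is approached as far as the arm can. A call with a gripper value outside its range is refused whole. OPENING is the closure, from 0 (fully open) to 1 (shut), set as the call begins (- or left out, the last holds). The fingers move at their own pace and stop on an object; FORCE is the grip in N (left out, the last holds). Time passes only in rows, so rows that do not move let the fingers close. It gives the time, the measured TCP pose, the force, the opening and the grip force at its end, in the units of the state.
- r.read_state(): the state, without advancing time (a new reading comes with each control period).
- snapshot(name): name is "scene" or "top" or "wrist"; returns (picture, depth): 400x640x3 uint8, red, green, blue; 400x640 float32, m along the optical axis (not along the pixel's ray), 0 where there is no reading.
- get_calibration(name): a dict with "fx", "fy", "cx", "cy" (pixels), "camera_from_world" (4x4, takes a point from world to camera coordinates). Camera axes: x right, y up, looking along -z (the intrinsics and any distortion apply to the point x, -y, -z); pixel columns grow to the right and rows downward; lengths in m; the calibration is good to about 2 mm. A picture is of the moment at which its call begins: read the wrist's pose just before it. get_calibration takes no time and is no camera call; for the wrist camera it gives the pose at the moment of the call.
- r.job_done(): hands the job in; it is judged then, once.
Trained networks look in the newest picture that a camera, given by its name, has taken for a name from the list of things; names that differ only in an ending like _2 or _b are one class to them, and where a whole thing is asked for, a point or a joint stands for the part that bears it (a point fixed in the world has none). Each returns a list of dicts, best first, with "p" (0 to 1); they miss things now and then, are a little off and sometimes report something else, mostly with a low value. They report only what shows in the picture. A call takes as long as a camera call.
- look_for(thing, camera): "xyz" ([x, y, z] in m, in the coordinates of the camera as it stood for that picture, good to about 4 mm: the middle of the surface that is visible of it).
- trace(thing, camera): "mask" (400x640 bool, what is visible of it).
The state is a dict: "time": time; "qpos": joint angles; "qvel": joint speeds; "effort": joint torques, N m; "eef_pos": TCP position; "ee_rot": TCP orientation; "force": force on the tool from outside, world axes, zero at the start; "wrist_torque": the same for the moment, N m; "gripper_width": opening from 0.0 (shut) to 1.0 (fully open); "grasp_force": force on a finger pad.
Only numpy, scipy, OpenCV 4.12 (cv2) and the standard library are available. Lean on these libraries where they do the work, as an engineer would, in place of code of your own. Each camera call takes 0.05 s, during which the arm holds its last target. There are 200 camera calls.

## Working session

There is one attempt and no reset: what is moved stays moved. The work goes in short steps, Python scripts to look and compute and a shell command to move; the robot and the scene stay as the last step left them, time stands still between calls to the robot, and variables do not carry over. Pictures are saved under pics/ and viewed, at most 14 in all, crops included, and the job is handed in when it is done.

```bash
ls; mkdir -p pics; cat > h.py <<'E'
import numpy as np, cv2
from station import r, snapshot, get_calibration, look_for, trace
def world(cal,u,v,d):
    x=(u-cal['cx'])/cal['fx']*d; y=(v-cal['cy'])/cal['fy']*d
    p=np.stack([x,-y,-d,np.ones_like(d)],-1)
    return (p@np.linalg.inv(cal['camera_from_world']).T)[...,:3]
def cloud(cal,dep):
    v,u=np.mgrid[:400,:640]; return world(cal,u.astype(float),v.astype(float),dep.astype(float))
def w(cal,xyz): return (np.linalg.inv(cal['camera_from_world'])@np.r_[xyz,1])[:3]
E
python3 - <<'E'
from h import *
np.set_printoptions(precision=3,suppress=True)
s=r.read_state(); print(s)
for c in ["scene","top"]:
    im,d=snapshot(c); cal=get_calibration(c)
    np.savez(f'{c}.npz',im=im,d=d)
    cv2.imwrite(f'pics/{c}0.png',im[...,::-1])
    if c=="top": print({k:cal[k] for k in cal})
    P=cloud(cal,d)
    for t in ["cartridge_1","roller_unit","large_gear","small_gear","stock_rack","return_carton","roller_tray","gear_tray"]:
        print(c,t,[(round(q['p'],2),w(cal,q['xyz'])) for q in look_for(t,c)[:4]])
E
```

```text
pics
{'time': 0.0, 'qpos': array([-1.246,  0.418, -0.01 ,  1.614,  0.005,  1.111, -0.053]), 'qvel': array([-0.   , -0.001,  0.001, -0.   ,  0.002, -0.002, -0.   ]), 'effort': array([  0.   , -86.442,   0.679, -43.491,   0.019,   0.007,   0.   ]), 'eef_pos': array([0.224, 0.583, 0.25 ]), 'ee_rot': array([[-0.933,  0.359, -0.   ],
       [ 0.359,  0.933, -0.001],
       [-0.   , -0.001, -1.   ]]), 'force': array([0.02 , 0.362, 0.242]), 'wrist_torque': array([ 0.011,  0.087, -0.051]), 'grasp_force': 0.0, 'gripper_width': 0.9991740419060738}
scene cartridge_1 [(0.66, array([ 0.427, -0.108,  0.047])), (0.57, array([0.373, 0.284, 0.057]))]
scene roller_unit [(0.81, array([0.433, 0.161, 0.024]))]
scene large_gear [(0.86, array([ 0.358, -0.256,  0.01 ]))]
scene small_gear [(0.6, array([0.453, 0.004, 0.009]))]
scene stock_rack [(0.94, array([ 0.675, -0.121,  0.017]))]
scene return_carton [(0.74, array([ 0.565, -0.409,  0.032]))]
scene roller_tray [(0.84, array([0.555, 0.409, 0.002]))]
scene gear_tray [(0.81, array([ 0.658,  0.142, -0.002])), (0.63, array([0.373, 0.283, 0.058])), (0.34, array(
[... 179 characters left out ...]
.02 ,  0.015],
       [ 0.987, -0.019,  0.157, -0.502],
       [-0.157, -0.018,  0.987, -0.909],
       [ 0.   ,  0.   ,  0.   ,  1.   ]])}
top cartridge_1 [(0.93, array([0.365, 0.263, 0.066])), (0.68, array([ 0.414, -0.126,  0.064]))]
top roller_unit [(0.77, array([0.432, 0.143, 0.024]))]
top large_gear [(0.97, array([ 0.347, -0.269,  0.009])), (0.28, array([0.364, 0.264, 0.066]))]
top small_gear [(0.72, array([ 0.447, -0.009,  0.012]))]
top stock_rack [(0.7, array([ 0.653, -0.136,  0.016]))]
top return_carton [(0.5, array([0.56 , 0.407, 0.008])), (0.39, array([0.364, 0.265, 0.067]))]
top roller_tray [(0.69, array([0.557, 0.408, 0.009]))]
top gear_tray [(0.79, array([0.654, 0.128, 0.   ]))]
```

View pics/top0.png

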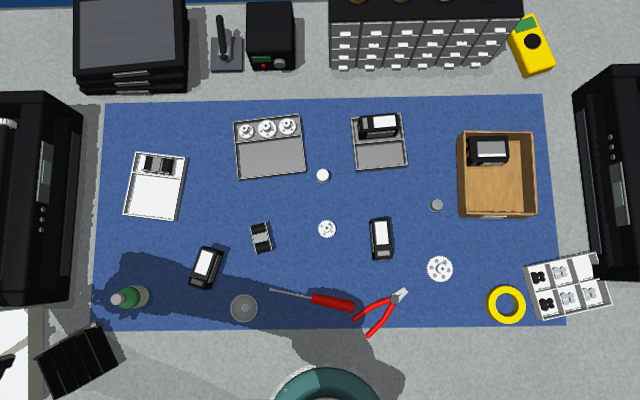

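```bash
python3 - <<'E'
from h import *
np.set_printoptions(precision=3,suppress=True)
print({k:v for k,v in get_calibration("top").items() if 'world' not in k},get_calibration("scene"))
for c in ["top","scene"]:
    im,d=snapshot(c); cal=get_calibration(c); P=cloud(cal,d)
    for t in ["cartridge_1","roller_unit","large_gear","small_gear","stock_rack","return_carton","roller_tray","gear_tray"]:
        for q in trace(t,c)[:3]:
            if q['p']<.3: continue
            m=cv2.erode(q['mask'].astype(np.uint8),np.ones((3,3)))>0
            m&=d>0; p=P[m]
            z=np.percentile(p[:,2],[5,50,95])
            sel=p
            if 'cart'==t[:4]: sel=p[p[:,2]>.055]
            if len(sel)<10: continue
            b=cv2.minAreaRect((sel[:,:2]*1000).astype(np.float32))
            print(c,t,round(q['p'],2),len(p),'z',z,'rect',np.round(b[0],1),np.round(b[1],1),round(b[2],1))
    fl=np.abs(P[...,2])<.03
    print(c,'bench z',np.median(P[...,2][fl]))
E
```

```text
{'fx': 409.97759926561247, 'fy': 409.97759926561247, 'cx': 320.2707271287506, 'cy': 204.23574186059946} {'fx': 456.44911939298646, 'fy': 456.44911939298646, 'cx': 317.16535299707846, 'cy': 198.2524418756516, 'camera_from_world': array([[-0.876,  0.483,  0.013,  0.429],
       [-0.347, -0.648,  0.678,  0.143],
       [ 0.336,  0.589,  0.735, -1.294],
       [ 0.   ,  0.   ,  0.   ,  1.   ]])}
top cartridge_1 0.94 792 z [0.038 0.063 0.065] rect [ 419.3 -128.8] [90.  39.6] 5.2
top cartridge_1 0.81 834 z [0.027 0.063 0.066] rect [362.2 267.8] [38.1 86.2] 71.7
top roller_unit 0.92 462 z [0.016 0.023 0.029] rect [429.1 145.7] [66.5 38.7] 14.7
top large_gear 0.76 452 z [0.008 0.012 0.034] rect [ 350.7 -265.5] [53.8 53.1] 33.8
top small_gear 0.65 170 z [0.009 0.012 0.035] rect [449.1  -8. ] [33.4 32.1] 43.8
top small_gear 0.37 3211 z [-0.     0.004  0.028] rect [557.7 405.2] [125.7 155. ] 81.5
top stock_rack 0.64 2653 z [0.001 0.011 0.068] rect [ 654.9 -135.4] [130.7 120.4] 4.6
top return_carton 0.62 6446 z [0.    0.02  0.058] rect [ 563.2 -402.1] [164. 196.] 88.1
top roller_tray 0.85 3128 z
[... 385 characters left out ...]
0.013 0.022 0.028] rect [432.6 152.4] [63.3 39.8] 14.2
scene large_gear 0.6 215 z [0.005 0.011 0.031] rect [ 354.8 -258.8] [49.8 53.4] 56.4
scene small_gear 0.49 163 z [0.006 0.011 0.033] rect [451.9  -0.3] [31.8 37.9] 56.4
scene stock_rack 0.94 2213 z [0.001 0.018 0.067] rect [ 657.8 -131.6] [130.4 127. ] 4.4
scene stock_rack 0.61 167 z [0.006 0.011 0.033] rect [449.9  -1.6] [35.8 36.7] 51.8
scene return_carton 0.55 3299 z [0.    0.032 0.056] rect [ 567.9 -398.6] [170.4 192.8] 87.6
scene roller_tray 0.67 5238 z [0.    0.003 0.028] rect [559.5 409.8] [123.3 156.8] 81.6
scene gear_tray 0.86 4354 z [-0.     0.003  0.024] rect [652.1 134.1] [146.2 168. ] 6.1
scene bench z -0.0006235102883175303
```

The top view shows the roller unit at (262,237), the cartridges at (206,267) and (381,238), the small gear at (327,229) and the large gear at (440,268). The places run left to right: roller tray (155,186), gear tray (270,148), stock rack (379,141) and carton (497,174). A white knob at (322,175) and a grey one at (436,205) are clutter. The two cameras disagree by about 5 mm, so I'll refine with the wrist camera.

```bash
cat >> h.py <<'E'
def go(x,y,z,ang):
    """world target mm, direction of tool y in deg -> shift in present tool axes, turn"""
    s=r.read_state(); R=s['ee_rot']; p=s['eef_pos']*1000
    d=R.T@(np.array([x,y,z])-p); a=np.degrees(np.arctan2(R[1,1],R[0,1]))
    t=(ang-a+90)%180-90
    print('t %.1f'%s['time'],'pos',p.round(1),'ya %.1f'%a,'| shift',d.round(1),'n/45: %.1f'%(np.linalg.norm(d)/45),'| az %.3f (alt %.3f)'%(-np.radians(t),-np.radians(t-np.sign(t)*180)),'F',s['force'].round(1),'g',round(s['gripper_width'],3),round(s['grasp_force'],1),'tilt',R[:2,2].round(4),'q7 %.2f'%s['qpos'][6])
def wrist(things,zmin=0,save=None):
    im,d=snapshot('wrist'); cal=get_calibration('wrist'); P=cloud(cal,d)
    if save: cv2.imwrite(save,im[...,::-1])
    for t in things:
        for q in trace(t,'wrist')[:3]:
            if q['p']<.3: continue
            m=(cv2.erode(q['mask'].astype(np.uint8),np.ones((3,3)))>0)&(d>0); p=P[m]; p=p[p[:,2]>zmin]
            if len(p)<10: continue
            b=cv2.minAreaRect((p[:,:2]*1000).astype(np.float32))
            print(t,round(q['p'],2),len(p),'z',np.percentile(p[:,2],[5,50,95]).round(3),'rect',np.round(b[0],1),np.round(b[1],1),round(b[2],1))
    return im,d,cal,P
E
python3 -c "
from station import r;print(r.nose_length)"
python3 -m creep '[[[-35,-33,0,0,0,0],[-35,-33,0,0,0,0],[-35,-33,0,0,0,0],[-35,-33,0,0,0,0],[-35,-33,0,0,0,0],[-35,-33,0,0,0,0],[-35,-33,0,0,0,0],[-35,-33,0,0,0,0]]]'
python3 -m creep '[[[-35,-33,0,0,0,0],[-35,-33,0,0,0,0],[0,0,10,0,0,-0.125],[0,0,10,0,0,-0.125],[0,0,10,0,0,-0.125],[0,0,10,0,0,-0.125],[0,0,10,0,0,-0.125],[0,0,0,0,0,0]]]'
python3 - <<'E'
from h import *
wrist(['roller_unit','small_gear','cartridge_1','gear_tray'],0.004,'pics/w1.png')
go(431,149,40,104.7)
E
```

```text
0.019
time: 2.6
eef_pos: [0.3913, 0.2347, 0.2506]
ee_rot: [[-0.934, 0.359, 0.001], [0.359, 0.934, 0.001], [-0.0, 0.001, -1.0]]
force: [0.0, 0.7, -0.0]
gripper_width: 0.997
grasp_force: 0.0
time: 3.4
eef_pos: [0.432, 0.1496, 0.1995]
ee_rot: [[-0.966, -0.258, -0.001], [-0.258, 0.966, -0.001], [0.002, -0.0, -1.0]]
force: [0.1, -0.0, 0.1]
gripper_width: 0.998
grasp_force: 0.0
roller_unit 0.84 2723 z [0.019 0.025 0.029] rect [430.6 148.5] [69.  38.5] 13.7
small_gear 0.7 1515 z [0.009 0.013 0.035] rect [447.9  -4.4] [39.1 37.4] 33.3
cartridge_1 0.88 8484 z [0.017 0.064 0.066] rect [363.8 270.5] [40.8 91.4] 71.6
cartridge_1 0.8 5196 z [0.007 0.031 0.05 ] rect [ 419.1 -108.8] [89.9  4.6] 3.5
gear_tray 0.95 3641 z [0.004 0.005 0.021] rect [625.  139.9] [ 94.1 139.9] 5.9
t 3.6 pos [432.7 149.9 200.8] ya 104.7 | shift [  2.   -0.5 160.8] n/45: 3.6 | az -0.001 (alt 3.141) F [-1.  -0.7 -0.6] g 0.999 0.0 tilt [0.0007 0.0003] q7 1.48
```

```bash

python3 -m creep '[[[2,0,40,0,0,0],[0,1,40,0,0,0.017],[0,0,40,0,0,0],[0,0,35,0,0,0],[0,0,20,0,0,0],[0,0,0,0,0,0]]]'
python3 -m creep '[[[0,0,0,0,0,0],[0,0,0,0,0,0],[0,0,0,0,0,0],[0,0,0,0,0,0],[0,0,0,0,0,0],[0,0,0,0,0,0]]]' 1 30
python3 -m creep '[[[0,0,-10,0,0,0],[0,0,-30,0,0,0],[0,0,-40,0,0,0],[0,0,-40,0,0,0],[0,0,-20,0,0,0],[0,0,0,0,0,0]]]'
python3 - <<'E'
from h import *
go(535,408,150,81.7)
im,d=snapshot('top');cal=get_calibration('top')
P=cloud(cal,d)
wrist(['roller_unit','roller_tray'],0.004,'pics/w2.png')
E
```

```text
time: 4.25
eef_pos: [0.4293, 0.1498, 0.0235]
ee_rot: [[-0.971, -0.238, -0.003], [-0.238, 0.971, -0.002], [0.003, -0.001, -1.0]]
force: [0.3, 0.1, 1.3]
gripper_width: 1.002
grasp_force: 0.0
time: 4.85
eef_pos: [0.431, 0.1507, 0.0265]
ee_rot: [[-0.971, -0.239, 0.002], [-0.239, 0.971, 0.001], [-0.002, 0.001, -1.0]]
force: [-2.4, 0.3, 13.9]
gripper_width: 0.463
grasp_force: 29.9
time: 5.45
eef_pos: [0.4315, 0.1509, 0.1688]
ee_rot: [[-0.971, -0.239, 0.005], [-0.239, 0.971, 0.003], [-0.005, 0.001, -1.0]]
force: [-0.2, 0.9, -1.2]
gripper_width: 0.458
grasp_force: 31.5
t 5.5 pos [431.5 150.9 168.8] ya 103.8 | shift [-161.8  225.    20.1] n/45: 6.2 | az 0.386 (alt -2.756) F [-0.2  0.9 -1.2] g 0.458 31.5 tilt [0.005  0.0028] q7 1.48
roller_unit 0.93 12867 z [0.156 0.163 0.168] rect [486.3 157.9] [186.   51.4] 12.5
roller_tray 0.95 2364 z [0.005 0.013 0.019] rect [557.6 406.3] [125.7 154.5] 81.9
```

View pics/w2.png

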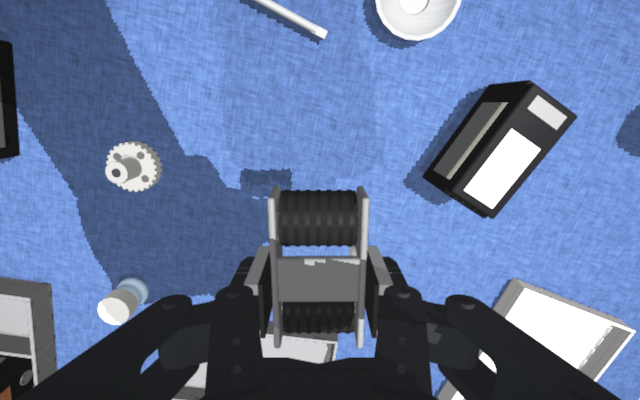

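The roller unit is held squarely at its middle (318,280). Next I carry it to the tray.

```bash

python3 -m creep '[[[-27,37,0,0,0,0],[-27,37,0,0,0,0],[-27,37,0,0,0,0],[-27,38,0,0,0,0],[-27,38,0,0,0,0],[-27,38,0,0,0,0],[0,0,20,0,0,0.13],[0,0,20,0,0,0.13]]]'
python3 -m creep '[[[0,0,20,0,0,0.125],[0,0,0,0,0,0]]]'
python3 - <<'E'
from h import *
wrist(['roller_tray','roller_unit'],0.002,'pics/w3.png')
go(534.5,410.5,30,81.9)
E
```

```text
time: 6.45
eef_pos: [0.5336, 0.4083, 0.123]
ee_rot: [[-1.0, 0.023, -0.001], [0.023, 1.0, -0.001], [0.001, -0.001, -1.0]]
force: [0.4, -0.0, -1.3]
gripper_width: 0.462
grasp_force: 31.5
time: 6.65
eef_pos: [0.5321, 0.4063, 0.1012]
ee_rot: [[-0.989, 0.145, -0.005], [0.145, 0.989, -0.005], [0.004, -0.005, -1.0]]
force: [-0.7, -0.2, -0.5]
gripper_width: 0.457
grasp_force: 31.5
roller_tray 0.75 18246 z [0.004 0.005 0.029] rect [561.4 408. ] [122.7 157.3] 82.2
roller_unit 0.69 12648 z [0.093 0.101 0.105] rect [556.1 405. ] [ 49.7 120.3] 80.9
t 6.8 pos [534.1 407.5 105.7] ya 82.0 | shift [-0.   3.1 75.7] n/45: 1.7 | az 0.001 (alt -3.140) F [-0.4  0.8  0.6] g 0.46 31.5 tilt [ 0.0001 -0.0002] q7 0.87
```

View pics/w3.png

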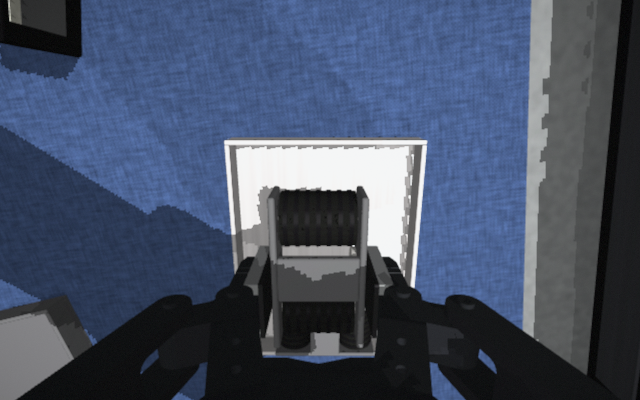

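The unit is centred over the free bay, with the tray's front wall at row 142. Lowering.

```bash

python3 -m creep '[[[0,3,30,0,0,0],[0,0,25,0,0,0],[0,0,14,0,0,0],[0,0,3,0,0,0],[0,0,2,0,0,0],[0,0,1,0,0,0],[0,0,0,0,0,0],[0,0,0,0,0,0]]]'
python3 -c "
from h import *
go(534.5,410.5,30,81.9)"
```

```text
time: 7.6
eef_pos: [0.5346, 0.4107, 0.031]
ee_rot: [[-0.99, 0.143, 0.001], [0.143, 0.99, 0.001], [-0.001, 0.001, -1.0]]
force: [-0.0, 0.3, -0.5]
gripper_width: 0.459
grasp_force: 31.5
t 7.6 pos [534.6 410.7  31. ] ya 81.8 | shift [ 0.1 -0.2  1. ] n/45: 0.0 | az -0.002 (alt 3.139) F [-0.   0.3 -0.5] g 0.459 31.5 tilt [0.0008 0.0006] q7 0.88
```

```bash

python3 -m creep '[[[0,0,1,0,0,0],[0,0,0.5,0,0,0],[0,0,0,0,0,0]]]' | grep -E 'pos|force:'
python3 -m creep '[[[0,0,1,0,0,0],[0,0,0.5,0,0,0],[0,0,0,0,0,0]]]'| grep -E 'pos|force:'
python3 -m creep '[[[0,0,0.5,0,0,0],[0,0,0,0,0,0]]]'| grep -E 'pos|force:'
```

```text
eef_pos: [0.5345, 0.4107, 0.0296]
force: [-3.4, -2.2, 10.3]
grasp_force: 32.8
eef_pos: [0.5346, 0.4107, 0.0295]
force: [-11.8, -8.5, 32.8]
grasp_force: 35.4
eef_pos: [0.5346, 0.4107, 0.0295]
force: [-14.5, -9.0, 40.4]
grasp_force: 36.3
```

```bash

python3 -m creep '[[[0,0,-2,0,0,0],[0,0,-0.6,0,0,0],[0,0,0,0,0,0]]]'| grep -E 'pos|force:'
python3 -m creep '[[[0,0,0,0,0,0],[0,0,0,0,0,0],[0,0,0,0,0,0],[0,0,0,0,0,0]]]' 0.3 30
python3 -m creep '[[[0,0,-15,0,0,0],[0,0,-35,0,0,0],[0,0,-40,0,0,0],[0,0,-40,0,0,0],[0,0,-30,0,0,0],[0,0,0,0,0,0]]]'| grep -E 'pos|force:'
python3 - <<'E'
from h import *
wrist(['roller_unit'],0.005,'pics/w4.png')
E
python3 -m creep '[[[3,-47,0,0,0,0],[3,-47,0,0,0,0],[3,-47,0,0,0,0],[3,-47,0,0,0,0],[3,-47,0,0,0,0],[3,-47,0,0,0,0],[3,-47,0,0,0,0],[3,-47,0,0,0,0]]]'
python3 -m creep '[[[2,-47,0,0,0,0],[0,0,10,0,0,-0.125],[0,0,10,0,0,-0.125],[0,0,0,0,0,0]]]' 0
python3 - <<'E'
from h import *
wrist(['small_gear'],0.006,'pics/w5.png')
wrist(['small_gear'],0.025)
wrist(['gear_tray','stock_rack'],0.001)
go(448,-4.4,40,96.1)
E
```

```text
eef_pos: [0.5345, 0.4106, 0.0297]
force: [-1.6, -1.9, 7.2]
grasp_force: 32.6
time: 9.1
eef_pos: [0.5343, 0.4104, 0.0292]
ee_rot: [[-0.99, 0.143, -0.0], [0.143, 0.99, -0.0], [0.0, -0.0, -1.0]]
force: [0.7, -0.4, 0.5]
gripper_width: 0.698
grasp_force: 0.0
eef_pos: [0.5359, 0.4115, 0.1954]
force: [-0.2, 0.5, -0.5]
grasp_force: 0.0
roller_unit 0.75 2794 z [0.019 0.024 0.029] rect [531.5 410.9] [37.8 68.7] 82.6
time: 10.6
eef_pos: [0.4554, 0.04, 0.1889]
ee_rot: [[-0.99, 0.143, -0.001], [0.143, 0.99, -0.0], [0.001, -0.0, -1.0]]
force: [1.4, 0.1, -0.4]
gripper_width: 0.701
grasp_force: 0.0
time: 11.0
eef_pos: [0.4469, -0.0048, 0.1682]
ee_rot: [[-0.994, -0.108, -0.003], [-0.108, 0.994, -0.001], [0.003, -0.0, -1.0]]
force: [-0.4, -0.0, -0.4]
gripper_width: 0.997
grasp_force: 0.0
small_gear 0.56 1635 z [0.011 0.013 0.035] rect [449.4  -6.3] [39.3 39.8] 45.5
small_gear 0.94 403 z [0.028 0.034 0.035] rect [450.   -6.5] [17.1 17.5] 60.0
gear_tray 0.55 2985 z [0.002 0.004 0.02 ] rect [613.5 128.3] [179.2  63.7] 81.6
stock_rack 0.93 1731 z [0.003 0.014 0.03 ] rect [ 639.3 -134.6] [ 98.7 123.2] 5.6
t 11.3 pos [448.1  -4.3 169.7] ya 96.0 | shift [ 1.000e-01 -1.000e-01  1.297e+02] n/45: 2.9 | az -0.001 (alt 3.140) F [-0.4 -0.1 -0.3] g 0.997 0.0 tilt [ 0.0003 -0.    ] q7 1.73
```

```bash
python3 -c "
import cv2,numpy as np
cv2.imwrite('pics/c1.png',cv2.resize(np.vstack([cv2.imread('pics/w4.png'),cv2.imread('pics/w5.png')]),(480,600)))"
```

```text
(no output)
```

View pics/c1.png

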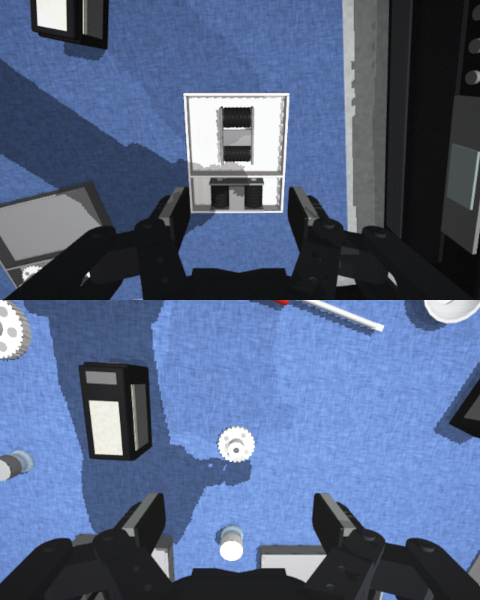

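The roller unit lies in the free bay. The small gear is measured at (449.5, -6.4). Grasp its hub.

```bash

python3 -m creep '[[[-1,-2,40,0,0,0],[0,0,40,0,0,0],[0,0,35,0,0,0],[0,0,19.5,0,0,0],[0,0,0,0,0,0],[0,0,0,0,0,0]]]' 0.3
python3 -m creep '[[[0,0,0,0,0,0],[0,0,0,0,0,0],[0,0,0,0,0,0],[0,0,0,0,0,0],[0,0,0,0,0,0],[0,0,0,0,0,0]]]' 1 25
python3 -m creep '[[[0,0,-10,0,0,0],[0,0,-30,0,0,0],[0,0,-40,0,0,0],[0,0,-40,0,0,0],[0,0,0,0,0,0],[0,0,0,0,0,0]]]'
python3 - <<'E'
from h import *
wrist(['gear_tray','small_gear'],0.001,'pics/w6.png')
go(625,160,150,96.1)
E
```

```text
time: 11.95
eef_pos: [0.4494, -0.0064, 0.0354]
ee_rot: [[-0.994, -0.105, -0.0], [-0.105, 0.994, -0.0], [0.0, -0.0, -1.0]]
force: [0.3, -0.0, 0.5]
gripper_width: 0.703
grasp_force: 0.0
time: 12.55
eef_pos: [0.4497, -0.0062, 0.0358]
ee_rot: [[-0.994, -0.106, 0.001], [-0.106, 0.994, 0.0], [-0.001, 0.0, -1.0]]
force: [-2.0, 0.2, 13.3]
gripper_width: 0.196
grasp_force: 24.1
time: 13.15
eef_pos: [0.4495, -0.0061, 0.1561]
ee_rot: [[-0.994, -0.106, 0.002], [-0.106, 0.994, 0.001], [-0.002, 0.001, -1.0]]
force: [-0.7, -0.4, -0.9]
gripper_width: 0.195
grasp_force: 24.5
gear_tray 0.71 216 z [0.001 0.002 0.017] rect [525.3 123.5] [252.5  96.3] 29.2
small_gear 0.83 3861 z [0.126 0.132 0.154] rect [442.4  -7.6] [29.3 37.2] 35.3
t 13.3 pos [448.6  -6.4 154.3] ya 96.1 | shift [-193.1  146.7    4. ] n/45: 5.4 | az -0.000 (alt 3.141) F [ 0.4  1.  -1. ] g 0.194 24.5 tilt [-0.0014 -0.0003] q7 1.76
```

View pics/w6.png

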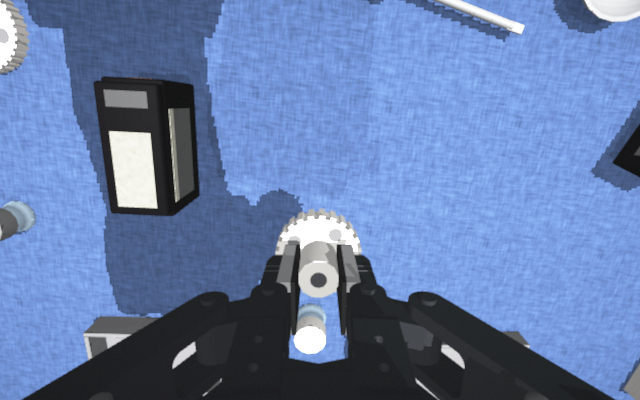

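```bash

python3 -m creep '[[[-31.6,25.7,0,0,0,0],[-31.6,25.7,0,0,0,0],[-31.6,25.7,0,0,0,0],[-31.6,25.7,0,0,0,0],[-31.6,25.7,0,0,0,0],[-31.6,25.7,0,0,0,0],[0,0,0,0,0,0],[0,0,0,0,0,0]]]'
python3 - <<'E'
from h import *
wrist(['gear_tray'],0.001,'pics/w7.png')
snapshot('top')
im,d=snapshot('top');cal=get_calibration('top');P=cloud(cal,d)
go(621,167,39,96.1)
E
```

```text
time: 14.1
eef_pos: [0.6209, 0.1671, 0.153]
ee_rot: [[-0.994, -0.107, -0.002], [-0.107, 0.994, -0.002], [0.003, -0.001, -1.0]]
force: [-0.5, -0.9, -0.9]
gripper_width: 0.2
grasp_force: 24.5
gear_tray 0.57 23992 z [0.002 0.004 0.02 ] rect [652.7 130.2] [145.9 164.4] 6.1
t 14.3 pos [620.9 166.1 154.7] ya 96.0 | shift [ -0.3   0.9 115.7] n/45: 2.6 | az -0.001 (alt 3.140) F [ 0.4 -0.5  0.4] g 0.197 24.5 tilt [-0.0007 -0.0005] q7 1.54
```

View pics/w7.png

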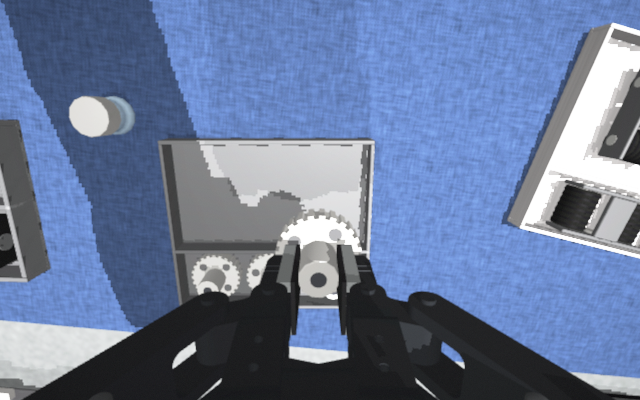

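The tray fills columns 160–375 and the gear is above its right half. Lowering.

```bash

python3 -m creep '[[[0,0,40,0,0,0],[0,0,40,0,0,0],[0,0,26,0,0,0],[0,0,7,0,0,0],[0,0,1.5,0,0,0],[0,0,0,0,0,0],[0,0,0,0,0,0]]]'| grep -E 'pos|force:'
python3 -m creep '[[[0,0,0.5,0,0,0],[0,0,0.5,0,0,0],[0,0,0,0,0,0]]]' | grep -E 'pos|force:'
```

```text
eef_pos: [0.6222, 0.1672, 0.042]
force: [-0.1, -0.4, -0.8]
grasp_force: 24.7
eef_pos: [0.6214, 0.1671, 0.0397]
force: [0.3, 0.5, -0.8]
grasp_force: 24.7
```

```bash

for i in 1 2; do :; done
python3 -m creep '[[[0,0,0.5,0,0,0],[0,0,0,0,0,0]]]' | grep -E 'pos|force:'
python3 -m creep '[[[0,0,0.5,0,0,0],[0,0,0,0,0,0]]]' | grep -E 'pos|force:'
python3 -m creep '[[[0,0,0.5,0,0,0],[0,0,0,0,0,0]]]' | grep -E 'pos|force:'
```

```text
eef_pos: [0.6214, 0.1671, 0.0389]
force: [0.2, 1.0, 1.0]
grasp_force: 24.8
eef_pos: [0.6214, 0.1671, 0.0389]
force: [-3.6, -0.1, 9.3]
grasp_force: 25.5
eef_pos: [0.6215, 0.1671, 0.0388]
force: [-6.6, -1.3, 16.6]
grasp_force: 26.2
```

```bash

python3 -m creep '[[[0,0,-0.8,0,0,0],[0,0,0,0,0,0]]]' | grep -E 'pos|force:'
python3 -m creep '[[[0,0,0,0,0,0],[0,0,0,0,0,0],[0,0,0,0,0,0],[0,0,0,0,0,0]]]' 0.5 25
python3 -m creep '[[[0,0,-15,0,0,0],[0,0,-35,0,0,0],[0,0,-40,0,0,0],[0,0,-40,0,0,0],[28.4,-36.2,0,0,0,0],[28.4,-36.2,0,0,0,0],[28.4,-36.2,0,0,0,0],[28.4,-36.2,0,0,0,0]]]'| grep -E 'pos|force:'
python3 -m creep '[[[28.4,-36.2,0,0,0,0],[28.4,-36.2,0,0,0,0],[28.4,-36.2,0,0,0,0],[28.4,-36.2,0,0,0,0],[28.4,-36.2,0,0,0,0],[28.4,-36.2,0,0,0,0],[28.4,-36.2,0,0,0,0],[0,0,0,0,0,0]]]' 0.3
python3 - <<'E'
from h import *
wrist(['large_gear'],0.006,'pics/w8.png')
wrist(['large_gear'],0.025)
wrist(['stock_rack','return_carton','cartridge_1'],0.001)
go(353,-262,35,96.1)
E
```

```text
eef_pos: [0.6215, 0.1671, 0.0389]
force: [-2.4, -0.5, 7.1]
grasp_force: 25.1
time: 16.5
eef_pos: [0.6213, 0.1671, 0.0386]
ee_rot: [[-0.994, -0.106, -0.0], [-0.106, 0.994, -0.0], [0.0, -0.0, -1.0]]
force: [-0.6, -0.1, 0.3]
gripper_width: 0.501
grasp_force: 0.0
eef_pos: [0.5227, 0.0097, 0.1698]
force: [1.1, 0.3, 0.3]
grasp_force: 0.0
time: 18.1
eef_pos: [0.3499, -0.2663, 0.1699]
ee_rot: [[-0.995, -0.099, 0.001], [-0.099, 0.995, -0.001], [-0.001, -0.001, -1.0]]
force: [-0.3, 0.6, 0.2]
gripper_width: 0.697
grasp_force: 0.0
large_gear 0.88 3317 z [0.011 0.012 0.034] rect [ 353.9 -264.6] [57.1 57.4] 45.2
large_gear 0.95 589 z [0.03  0.034 0.035] rect [ 353.3 -265.9] [21.7 20.3] 5.7
large_gear 0.46 4302 z [0.03  0.063 0.065] rect [ 399.1 -130.8] [48.9 39.6] 2.9
return_carton 0.93 5905 z [0.003 0.032 0.06 ] rect [ 532.5 -399.9] [163.4 133.4] 88.3
cartridge_1 0.92 5151 z [0.011 0.06  0.065] rect [ 399.5 -131.2] [50.3 40.6] 2.3
t 18.5 pos [ 353.4 -261.3  168.8] ya 96.2 | shift [  0.5  -0.6 133.8] n/45: 3.0 | az 0.001 (alt -3.140) F [0.  0.4 0.8] g 0.698 0.0 tilt [0.0001 0.    ] q7 2.41
```

View pics/w8.png

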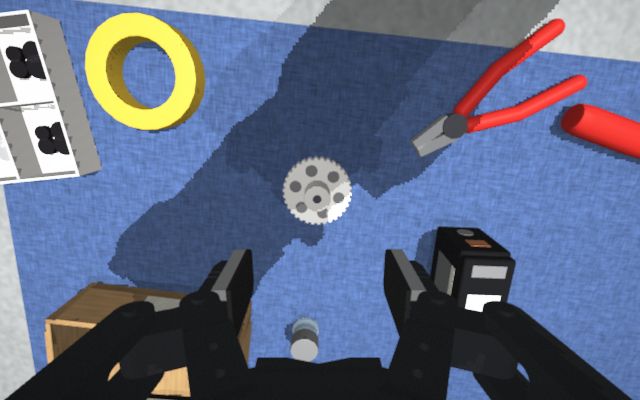

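The large gear at (317,191) stands free. Move down onto its hub.

```bash

python3 -m creep '[[[0,-4,40,0,0,0],[0,0,40,0,0,0],[0,0,35,0,0,0],[0,0,18,0,0,0],[0,0,0,0,0,0],[0,0,0,0,0,0]]]'
python3 -m creep '[[[0,0,0,0,0,0],[0,0,0,0,0,0],[0,0,0,0,0,0],[0,0,0,0,0,0],[0,0,0,0,0,0],[0,0,0,0,0,0]]]' 1 25
python3 -m creep '[[[0,0,-10,0,0,0],[0,0,-30,0,0,0],[0,0,-40,0,0,0],[0,0,-40,0,0,0],[0,0,0,0,0,0],[0,0,0,0,0,0]]]'
python3 - <<'E'
from h import *
go(629.3,93,155,96.1)
wrist(['large_gear'],0.006,'pics/w9.png')
E
```

```text
time: 19.1
eef_pos: [0.3535, -0.266, 0.0362]
ee_rot: [[-0.994, -0.106, -0.0], [-0.106, 0.994, -0.0], [0.0, 0.0, -1.0]]
force: [-0.8, -0.3, -0.6]
gripper_width: 0.7
grasp_force: 0.0
time: 19.7
eef_pos: [0.354, -0.2661, 0.0366]
ee_rot: [[-0.994, -0.106, 0.002], [-0.106, 0.994, -0.0], [-0.002, -0.001, -1.0]]
force: [-1.6, 2.6, 13.3]
gripper_width: 0.245
grasp_force: 23.9
time: 20.3
eef_pos: [0.3539, -0.2658, 0.1569]
ee_rot: [[-0.994, -0.107, 0.003], [-0.107, 0.994, -0.0], [-0.003, -0.001, -1.0]]
force: [-1.0, 0.5, -0.5]
gripper_width: 0.243
grasp_force: 24.8
t 20.3 pos [ 353.9 -265.8  156.9] ya 96.1 | shift [-312.1  327.4    2.4] n/45: 10.1 | az 0.000 (alt -3.141) F [-1.   0.5 -0.5] g 0.243 24.8 tilt [ 0.0026 -0.0005] q7 2.45
large_gear 0.95 8030 z [0.129 0.131 0.154] rect [ 349.6 -264.1] [58.2 55.2] 44.8
```

```bash

python3 -m creep '[[[-31.2,32.7,0,0,0,0],[-31.2,32.7,0,0,0,0],[-31.2,32.7,0,0,0,0],[-31.2,32.7,0,0,0,0],[-31.2,32.7,0,0,0,0],[-31.2,32.7,0,0,0,0],[-31.2,32.7,0,0,0,0],[-31.2,32.7,0,0,0,0]]]' | grep -E 'pos|force:'
python3 -m creep '[[[-31.2,32.7,0,0,0,0],[-31.2,32.7,0,0,0,0],[0,0,0,0,0,0],[0,0,0,0,0,0]]]' | grep -E 'pos|force:'
python3 - <<'E'
from h import *
go(629.3,93,43,96.1)
wrist(['gear_tray','small_gear'],0.003,'pics/w10.png')
E
```

```text
eef_pos: [0.5741, 0.0221, 0.1543]
force: [0.1, -0.4, 0.1]
grasp_force: 24.8
eef_pos: [0.6284, 0.0927, 0.1538]
force: [-0.9, -0.4, -0.5]
grasp_force: 24.8
t 21.6 pos [628.4  92.7 153.8] ya 96.2 | shift [ -1.2   0.3 110.8] n/45: 2.5 | az 0.001 (alt -3.141) F [-0.9 -0.4 -0.5] g 0.247 24.8 tilt [-0.0027 -0.0011] q7 1.69
gear_tray 0.84 13980 z [0.003 0.004 0.021] rect [652.7 129.8] [146.6 165.3] 6.4
small_gear 0.8 1898 z [0.013 0.016 0.038] rect [620.7 165.8] [41.  39.5] 76.9
```

View pics/w10.png

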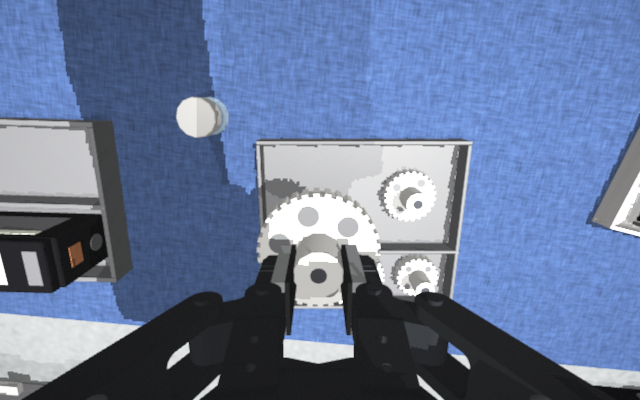

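The small gear lies flat at (410,196) in the right half. I lower the large one into the left half.

```bash

python3 -m creep '[[[0,0,40,0,0,0],[0,0,40,0,0,0],[0,0,26,0,0,0],[0,0,6,0,0,0],[0,0,1,0,0,0],[0,0,0,0,0,0],[0,0,0,0,0,0]]]'| grep -E 'pos|force:'
python3 -m creep '[[[0,0,0.5,0,0,0],[0,0,0,0,0,0]]]' | grep -E 'pos|force:'
python3 -m creep '[[[0,0,0.5,0,0,0],[0,0,0,0,0,0]]]' | grep -E 'pos|force:'
python3 -m creep '[[[0,0,0.5,0,0,0],[0,0,0,0,0,0]]]' | grep -E 'pos|force:'
```

```text
eef_pos: [0.6298, 0.0922, 0.0443]
force: [-0.7, -0.4, -0.3]
grasp_force: 24.8
eef_pos: [0.6292, 0.0924, 0.0429]
force: [0.3, 0.4, -1.1]
grasp_force: 24.8
eef_pos: [0.6289, 0.0923, 0.0418]
force: [0.4, 0.2, -0.9]
grasp_force: 24.8
eef_pos: [0.6289, 0.0922, 0.0411]
force: [0.5, -0.3, -0.3]
grasp_force: 24.8
```

```bash

python3 -m creep '[[[0,0,0.8,0,0,0],[0,0,0,0,0,0]]]' | grep -E 'pos|force:'
python3 -m creep '[[[0,0,0.5,0,0,0],[0,0,0,0,0,0]]]' | grep -E 'pos|force:'
python3 -m creep '[[[0,0,0.5,0,0,0],[0,0,0,0,0,0]]]' | grep -E 'pos|force:'
```

```text
eef_pos: [0.6289, 0.0922, 0.0403]
force: [-0.3, 0.6, -1.8]
grasp_force: 24.8
eef_pos: [0.6289, 0.0923, 0.0399]
force: [-0.2, 0.5, -0.7]
grasp_force: 24.9
eef_pos: [0.6289, 0.0923, 0.0398]
force: [-2.6, -0.8, 6.4]
grasp_force: 25.6
```

```bash

python3 -m creep '[[[0,0,-0.2,0,0,0],[0,0,0,0,0,0],[0,0,0,0,0,0],[0,0,0,0,0,0],[0,0,0,0,0,0]]]' 0.5 25
python3 -m creep '[[[0,0,-15,0,0,0],[0,0,-35,0,0,0],[0,0,-40,0,0,0],[0,0,-45,0,0,0],[0,0,0,0,0,0]]]'| grep -E 'pos|force:'
python3 -c "
from h import *
wrist(['large_gear','small_gear'],.005,'pics/w11.png')"
python3 -m creep '[[[32.9,-27.9,0,0,0,0],[32.9,-27.9,0,0,0,0],[32.9,-27.9,-5,0,0,0],[32.9,-27.9,-5,0,0,0],[32.9,-27.9,-5,0,0,0],[32.9,-27.9,-5,0,0,0],[32.9,-27.9,0,0,0,0],[0,0,0,0,0,0]]]' 0
python3 -m creep '[[[0,0,0,0,0,0]]]' | grep -E 'pos|force:'
python3 - <<'E'
from h import *
wrist(['cartridge_1'],0.055,'pics/w12.png')
wrist(['stock_rack','return_carton'],0.001)
go(421,-126,50,95)
a,b=cv2.imread('pics/w11.png'),cv2.imread('pics/w12.png')
cv2.imwrite('pics/c2.png',cv2.resize(np.vstack([a,b]),(480,600)))
E
```

```text
time: 24.15
eef_pos: [0.6289, 0.0923, 0.0395]
ee_rot: [[-0.994, -0.106, -0.0], [-0.106, 0.994, -0.0], [0.0, -0.0, -1.0]]
force: [-0.2, 0.0, -0.3]
gripper_width: 0.502
grasp_force: 0.0
eef_pos: [0.6315, 0.0923, 0.1818]
force: [0.8, -0.7, -0.8]
grasp_force: 0.0
large_gear 0.79 3200 z [0.011 0.012 0.034] rect [624.9  93. ] [57.2 57. ] 43.3
small_gear 0.96 1523 z [0.011 0.012 0.034] rect [618.8 166.9] [39.5 39.4] 8.5
time: 25.6
eef_pos: [0.4169, -0.1295, 0.1943]
ee_rot: [[-0.995, -0.1, -0.002], [-0.1, 0.995, 0.0], [0.002, 0.001, -1.0]]
force: [1.1, 1.3, -0.3]
gripper_width: 1.005
grasp_force: 0.0
eef_pos: [0.42, -0.1267, 0.1944]
force: [0.4, 0.4, -0.2]
grasp_force: 0.0
cartridge_1 0.77 5075 z [0.062 0.064 0.065] rect [ 420.  -128.8] [87.3 38.4] 3.3
stock_rack 0.94 3549 z [0.003 0.009 0.026] rect [ 619.  -137.7] [ 56.2 121.8] 4.8
return_carton 0.74 15251 z [0.003 0.019 0.059] rect [ 556.9 -384.7] [133.7 180.6] 86.4
t 25.9 pos [ 421.  -125.8  194.4] ya 96.2 | shift [-1.000e-01 -2.000e-01  1.444e+02] n/45: 3.2 | az 0.020 (alt -3.121) F [-1.  -0.7 -0.2] g 1.001 0.0 tilt [-0.0007 -0.0004] q7 2.02
```

View pics/c2.png

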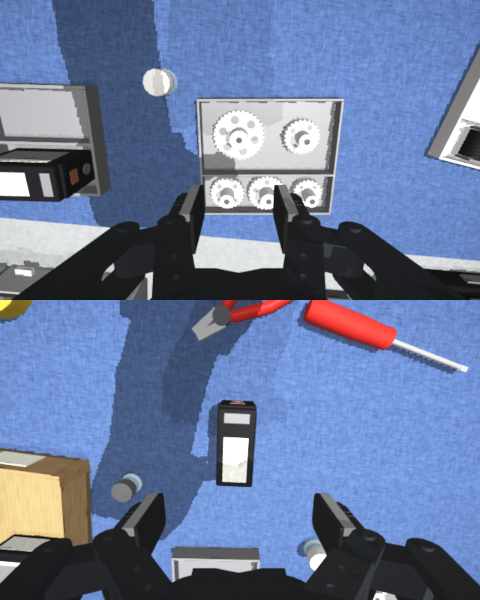

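Both gears lie side by side in the free bay, and the first cartridge stands clear. Grasp it and weigh it.

```bash

python3 -m creep '[[[1,-2.5,40,0,0,0.035],[0,0,40,0,0,0],[0,0,40,0,0,0],[0,0,26,0,0,0],[0,0,0,0,0,0],[0,0,0,0,0,0]]]'
python3 -m creep '[[[0,0,0,0,0,0],[0,0,0,0,0,0],[0,0,0,0,0,0],[0,0,0,0,0,0],[0,0,0,0,0,0]]]' 1 45
python3 -m creep '[[[0,0,-5,0,0,0],[0,0,-10,0,0,0],[0,0,-20,0,0,0],[0,0,-15,0,0,0],[0,0,0,0,0,0],[0,0,0,0,0,0],[0,0,0,0,0,0],[0,0,0,0,0,0]]]'
python3 -m creep '[[[0,0,0,0,0,0]]]'|grep orce
python3 -m creep '[[[0,0,0,0,0,0]]]'|grep orce
python3 -m creep '[[[0,0,0,0,0,0]]]'|grep orce
python3 -c "
from h import *
go(640,-137,110,4.7)"
```

```text
time: 26.55
eef_pos: [0.42, -0.129, 0.049]
ee_rot: [[-0.997, -0.071, -0.001], [-0.071, 0.997, -0.0], [0.001, -0.0, -1.0]]
force: [1.1, 0.6, 0.1]
gripper_width: 0.997
grasp_force: 0.0
time: 27.05
eef_pos: [0.4205, -0.1289, 0.0495]
ee_rot: [[-0.997, -0.071, 0.002], [-0.071, 0.997, 0.0], [-0.002, 0.0, -1.0]]
force: [-1.3, 1.3, 14.6]
gripper_width: 0.458
grasp_force: 43.4
time: 27.85
eef_pos: [0.4196, -0.1289, 0.0982]
ee_rot: [[-0.997, -0.071, -0.001], [-0.071, 0.997, -0.0], [0.001, 0.0, -1.0]]
force: [0.1, 0.0, -1.2]
gripper_width: 0.464
grasp_force: 45.8
force: [0.2, -0.3, -1.3]
grasp_force: 45.8
force: [0.3, -0.2, -0.4]
grasp_force: 45.8
force: [0.5, -0.4, -0.7]
grasp_force: 45.8
t 28.1 pos [ 419.8 -129.    98.5] ya 94.1 | shift [-219.1  -23.6  -11.6] n/45: 4.9 | az 1.560 (alt -1.582) F [ 0.5 -0.4 -0.7] g 0.462 45.8 tilt [-0.0003 -0.0001] q7 2.14
```

It reads about 0.9 N, so this is the used-up one. I set it back and place the full one first, as asked.

```bash

python3 -m creep '[[[0,0,20,0,0,0],[0,0,18,0,0,0],[0,0,8,0,0,0],[0,0,2,0,0,0],[0,0,0.8,0,0,0],[0,0,0,0,0,0],[0,0,0,0,0,0]]]'|grep -E 'pos|force:'
python3 -m creep '[[[0,0,0.5,0,0,0],[0,0,0,0,0,0]]]'|grep -E 'pos|force:'
```

```text
eef_pos: [0.4202, -0.129, 0.0504]
force: [0.2, 0.7, -0.9]
grasp_force: 45.7
eef_pos: [0.4201, -0.1289, 0.0496]
force: [-0.5, -0.3, 2.6]
grasp_force: 46.3
```

```bash

python3 -m creep '[[[0,0,0,0,0,0],[0,0,0,0,0,0],[0,0,0,0,0,0],[0,0,0,0,0,0],[0,0,0,0,0,0]]]' 0 45 |grep -E 'pos|force:'
python3 -m creep '[[[0,0,-15,0,0,0],[0,0,-30,0,0,0],[0,0,-40,0,0,0],[0,0,-40,0,0,0],[3.1,44.7,0,0,0,0],[3.1,44.7,0,0,0,0],[3.1,44.7,0,0,0,0],[3.1,44.7,0,0,0,0]]]'|grep -E 'pos|force:'
python3 -m creep '[[[3.1,44.7,0,0,0,0],[3.1,44.7,0,0,0,0],[3.1,44.7,0,0,0,0],[3.1,44.7,0,0,0,0],[3.1,44.7,0,0,0,0],[0,0,0,0,0,0.13],[0,0,0,0,0,0.13],[0,0,0,0,0,0.13]]]'|grep -E 'pos|force:'
python3 -m creep '[[[0,0,0,0,0,0],[0,0,0,0,0,0]]]'|grep -E 'pos|force:'
python3 - <<'E'
from h import *
wrist(['cartridge_1'],0.055,'pics/w13.png')
go(363.5,270.5,49,71.6)
E
```

```text
eef_pos: [0.4199, -0.1289, 0.0493]
force: [-0.1, 1.2, -0.0]
grasp_force: 0.0
eef_pos: [0.3942, 0.0502, 0.1746]
force: [1.2, -0.2, 0.6]
grasp_force: 0.0
eef_pos: [0.3633, 0.2705, 0.1741]
force: [-0.1, 0.6, -0.1]
grasp_force: 0.0
eef_pos: [0.3634, 0.2704, 0.1743]
force: [0.5, -0.3, -0.0]
grasp_force: 0.0
cartridge_1 0.76 5947 z [0.062 0.064 0.065] rect [361.1 271.7] [38.4 87.1] 71.7
t 31.4 pos [363.5 270.3 174.3] ya 71.9 | shift [  0.    0.2 125.3] n/45: 2.8 | az 0.005 (alt -3.136) F [0.7 0.1 1.3] g 0.999 0.0 tilt [ 0.     -0.0001] q7 0.64
```

```bash

python3 -m creep '[[[1,0.5,40,0,0,0.005],[0,0,40,0,0,0],[0,0,30,0,0,0],[0,0,15,0,0,0],[0,0,0,0,0,0],[0,0,0,0,0,0]]]'|grep -E 'pos|force:'
python3 -m creep '[[[0,0,0,0,0,0],[0,0,0,0,0,0],[0,0,0,0,0,0],[0,0,0,0,0,0],[0,0,0,0,0,0]]]' 1 45
python3 -m creep '[[[0,0,-5,0,0,0],[0,0,-10,0,0,0],[0,0,-20,0,0,0],[0,0,-25,0,0,0],[0,0,-20,0,0,0],[0,0,0,0,0,0],[0,0,0,0,0,0],[0,0,0,0,0,0]]]'
python3 -m creep '[[[0,0,0,0,0,0]]]'|grep orce
python3 -c "
from h import *
go(640,-137,140,4.7)"
```

```text
eef_pos: [0.3629, 0.2711, 0.0497]
force: [0.2, -0.4, 0.4]
grasp_force: 0.0
time: 32.55
eef_pos: [0.3628, 0.2713, 0.05]
ee_rot: [[-0.948, 0.318, 0.0], [0.318, 0.948, 0.001], [-0.0, 0.001, -1.0]]
force: [-2.7, -2.5, 12.7]
gripper_width: 0.465
grasp_force: 44.2
time: 33.35
eef_pos: [0.3622, 0.2708, 0.1286]
ee_rot: [[-0.948, 0.318, -0.001], [0.318, 0.948, -0.001], [0.0, -0.001, -1.0]]
force: [0.3, -0.7, -4.1]
gripper_width: 0.461
grasp_force: 46.6
force: [0.5, -0.1, -2.8]
grasp_force: 46.6
t 33.5 pos [362.3 270.8 128.5] ya 71.4 | shift [-393.  -298.3  -11.3] n/45: 11.0 | az 1.165 (alt -1.977) F [ 0.5 -0.1 -2.8] g 0.458 46.6 tilt [-0.001  -0.0012] q7 0.67
```

The second reads about 3.4 N, so it is the full one. Carry it to the rack.

```bash

python3 -m creep '[[[-15,-12,-12,0,0,0],[-34.1,-27.6,-10,0,0,0],[-34.1,-27.6,0,0,0,0],[-34.1,-27.6,0,0,0,0],[-34.1,-27.6,0,0,0,0],[-34.1,-27.6,0,0,0,0],[-34.1,-27.6,0,0,0,0],[-34.1,-27.6,0,0,0,0]]]'|grep -E 'pos|force:'
python3 -m creep '[[[-34.1,-27.6,0,0,0,0],[-34.1,-27.6,0,0,0,0],[-34.1,-27.6,0,0,0,0],[-19,-15.6,0,0,0,0],[0,0,0,0,0,0.14],[0,0,0,0,0,0.14],[0,0,0,0,0,0.14],[0,0,0,0,0,0.14]]]'|grep -E 'pos|force:'
python3 -m creep '[[[0,0,0,0,0,0.14],[0,0,0,0,0,0.14],[0,0,0,0,0,0.14],[0,0,0,0,0,0.14],[0,0,0,0,0,0.045],[0,0,0,0,0,0],[0,0,0,0,0,0]]]'|grep -E 'pos|force:'
python3 - <<'E'
from h import *
im,d,cal,P=wrist(['stock_rack'],0.001,'pics/w14.png')
go(621.5,-136.7,110,4.7)
for c in ['top','scene']:
    im,d=snapshot(c);cal=get_calibration(c)
    if c=='scene': cv2.imwrite('pics/s14.png',im[100:400,100:540,::-1])
E
```

```text
eef_pos: [0.5383, -0.0058, 0.1506]
force: [1.4, 1.0, -3.1]
grasp_force: 46.7
eef_pos: [0.6212, -0.1361, 0.1502]
force: [0.4, 0.5, -3.2]
grasp_force: 46.6
eef_pos: [0.6214, -0.1359, 0.1507]
force: [0.3, -0.1, -4.1]
grasp_force: 46.6
stock_rack 0.97 14794 z [0.003 0.059 0.069] rect [ 658.1 -125. ] [130.6 103.8] 4.4
t 35.9 pos [ 621.4 -136.   151. ] ya 4.8 | shift [-0.7  0.  41. ] n/45: 0.9 | az 0.001 (alt -3.140) F [ 0.2  1.6 -4.5] g 0.459 46.6 tilt [-0.0005 -0.    ] q7 0.64
```

View pics/w14.png

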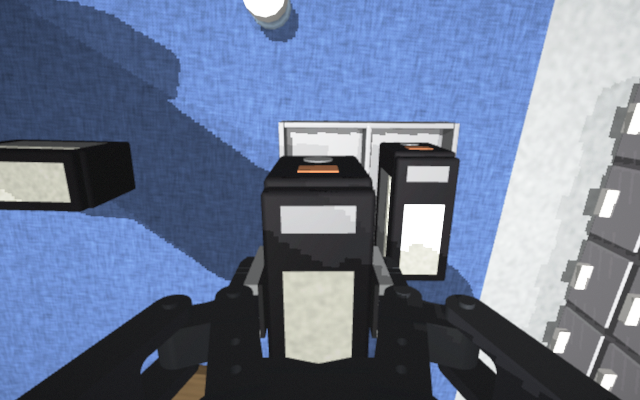

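The held cartridge (318,260) is upright over the front bay, with the fixed one at (420,210) beside it. I fix the bay walls from the depth before lowering.

```bash
python3 - <<'E'
from h import *
im,d=snapshot('wrist');cal=get_calibration('wrist');P=cloud(cal,d)
a=np.radians(4.6);ex=np.array([np.cos(a),np.sin(a)]);ey=np.array([-ex[1],ex[0]])
q=P[d>0];o=np.array([625,-136.5])/1000
for z0,z1 in [(.022,.030),(.06,.072)]:
    m=(q[:,2]>z0)&(q[:,2]<z1);l=(q[m][:,:2]-o);X=l@ex*1000;Y=l@ey*1000
    k=(abs(X)<110)&(abs(Y)<75)
    hx=np.histogram(X[k],np.arange(-42,104,2));print([(int(e),int(n)) for e,n in zip(hx[1],hx[0]) if n>15])
    hy=np.histogram(Y[k],np.arange(-76,76,2));print([(int(e),int(n)) for e,n in zip(hy[1],hy[0]) if n>15])
E
```

```text
[(-32, 82), (-30, 96), (-28, 39), (-26, 18), (-24, 18), (-22, 16), (-18, 17), (-16, 18), (-14, 18), (-10, 16), (-8, 17), (-6, 17), (-2, 16), (16, 17), (22, 18), (24, 18), (28, 16), (30, 18), (32, 145), (34, 133), (36, 22), (38, 18), (40, 18), (42, 16), (44, 167), (46, 70), (48, 21), (50, 16), (52, 19), (54, 20), (56, 21), (58, 18), (60, 22), (62, 25), (64, 20), (66, 22), (68, 22), (70, 22), (72, 18), (74, 21), (76, 17), (78, 20), (80, 19), (82, 18), (84, 17), (86, 16), (88, 17), (92, 17), (94, 30), (96, 102), (98, 74)]
[(26, 21), (28, 20), (30, 22), (32, 21), (34, 24), (36, 43), (38, 42), (40, 45), (42, 66), (44, 120), (46, 49), (48, 55), (50, 56), (52, 50), (54, 51), (56, 314), (58, 536), (60, 214)]
[(44, 87), (46, 459), (48, 329), (50, 335), (52, 357), (54, 352), (56, 374), (58, 391), (60, 383), (62, 376), (64, 384), (66, 399), (68, 367), (70, 390), (72, 389), (74, 379), (76, 380), (78, 354), (80, 397), (82, 372), (84, 210)]
[(-44, 86), (-42, 108), (-40, 103), (-38, 109), (-36, 122), (-34, 119), (-32, 135), (-30, 136), (-28, 157), (-26, 154), (-24, 168), (-22, 156), (-20, 167), (-18, 169), (-16, 169), (-14, 172), (-12, 169), (-10, 171), (-8, 177), (-6, 176), (-4, 173), (-2, 183), (0, 179), (2, 176), (4, 173), (6, 183), (8, 187), (10, 186), (12, 191), (14, 190), (16, 193), (18, 187), (20, 195), (22, 195), (24, 200), (26, 188), (28, 205), (30, 202), (32, 202), (34, 196), (36, 205), (38, 220), (40, 251), (42, 71)]
```

```bash

python3 -m creep '[[[-1.8,2.5,5,0,0,0],[0,0,25,0,0,0],[0,0,25,0,0,0],[0,0,20,0,0,0],[0,0,12,0,0,0],[0,0,5,0,0,0],[0,0,0,0,0,0],[0,0,0,0,0,0]]]'|grep -E 'pos|force:'
python3 -c "
from h import *
go(624,-137.6,54.5,4.6)"
```

```text
eef_pos: [0.6247, -0.1378, 0.0602]
force: [-0.6, 0.5, -3.3]
grasp_force: 46.6
t 36.8 pos [ 624.7 -137.8   60.2] ya 4.7 | shift [ 0.3 -0.7  5.7] n/45: 0.1 | az 0.002 (alt -3.140) F [-0.6  0.5 -3.3] g 0.463 46.6 tilt [ 0.0012 -0.0003] q7 0.70
```

```bash

python3 -m creep '[[[0,0,2.5,0,0,0],[0,0,1.5,0,0,0],[0,0,0.5,0,0,0],[0,0,0,0,0,0],[0,0,0,0,0,0]]]'|grep -E 'pos|force:'
python3 -m creep '[[[0,0,0.5,0,0,0],[0,0,0,0,0,0]]]'|grep -E 'pos|force:'
python3 -m creep '[[[0,0,0.5,0,0,0],[0,0,0,0,0,0]]]'|grep -E 'pos|force:'
```

```text
eef_pos: [0.6242, -0.1376, 0.0549]
force: [-0.8, -0.4, -3.6]
grasp_force: 46.6
eef_pos: [0.6242, -0.1376, 0.0543]
force: [-0.9, -0.2, -3.6]
grasp_force: 46.6
eef_pos: [0.6242, -0.1376, 0.0541]
force: [-2.2, 1.4, 3.4]
grasp_force: 47.2
```

```bash

python3 -m creep '[[[0,0,0,0,0,0],[0,0,0,0,0,0],[0,0,0,0,0,0],[0,0,0,0,0,0]]]' 0.45|grep -E 'pos|orce|width'
python3 -m creep '[[[0,0,-8,0,0,0],[0,0,-20,0,0,0],[0,0,-30,0,0,0],[0,0,-35,0,0,0],[0,0,-30,0,0,0],[0,0,0,0,0,0]]]'|grep -E 'pos|orce'
python3 -c "
from h import *
wrist(['cartridge_1','return_carton'],.062,'pics/w15.png')
go(420.1,-128.9,170,94.1)"
```

```text
eef_pos: [0.6243, -0.1376, 0.0539]
force: [0.6, -0.6, 0.1]
gripper_width: 0.551
grasp_force: 0.0
eef_pos: [0.6258, -0.1384, 0.1814]
force: [0.9, -0.2, 0.0]
grasp_force: 0.0
cartridge_1 0.92 2480 z [0.062 0.062 0.063] rect [ 427.  -126.6] [74.4 38.2] 3.3
cartridge_1 0.62 5578 z [0.064 0.066 0.067] rect [ 624.6 -135.2] [38.9 84.5] 4.8
return_carton 0.41 5702 z [0.064 0.066 0.067] rect [ 624.2 -135.6] [39.8 85.3] 4.8
t 38.9 pos [ 624.  -137.3  176.6] ya 4.7 | shift [  25.1 -202.5    6.7] n/45: 4.5 | az -1.560 (alt 1.581) F [ 0.8  0.6 -0.1] g 0.552 0.0 tilt [-0.0002  0.0002] q7 0.63
```

View pics/w15.png

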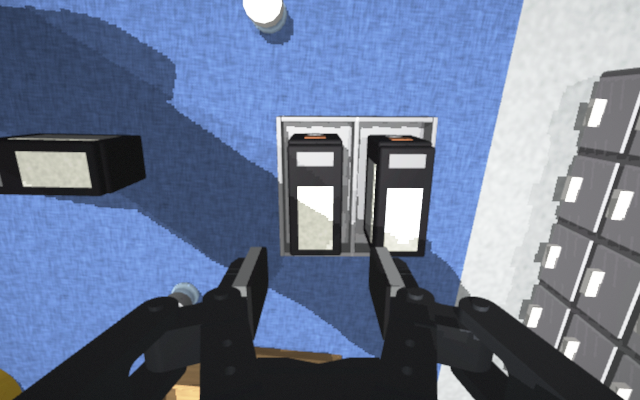

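The full cartridge stands upright in the free bay at (315,190). Next, back to the used one at (75,160).

```bash

python3 -m creep '[[[5,-40.5,0,0,0,0],[5,-40.5,0,0,0,0],[5,-40.5,0,0,0,0],[5,-40.5,0,0,0,0],[5,-40.5,0,0,0,-0.1],[0,0,0,0,0,-0.146],[0,0,0,0,0,-0.146],[0,0,0,0,0,-0.146]]]' 0|grep -E 'pos|orce'
python3 -m creep '[[[0,0,0,0,0,-0.146],[0,0,0,0,0,-0.146],[0,0,0,0,0,-0.146],[0,0,0,0,0,-0.146],[0,0,0,0,0,-0.146],[0,0,0,0,0,-0.146],[0,0,0,0,0,-0.146],[0,0,0,0,0,0]]]'|grep -E 'pos|orce'
python3 -m creep '[[[0,0,0,0,0,0]]]'|grep pos
python3 -c "
from h import *
wrist(['cartridge_1'],.06)
go(420.1,-128.9,49.5,94.1)"
```

```text
eef_pos: [0.4198, -0.1289, 0.1763]
force: [-0.6, 0.9, 0.4]
grasp_force: 0.0
eef_pos: [0.4199, -0.1292, 0.1762]
force: [0.2, 0.3, 1.4]
grasp_force: 0.0
eef_pos: [0.42, -0.1293, 0.1764]
cartridge_1 0.88 5635 z [0.063 0.064 0.065] rect [ 420.5 -128.2] [84.8 38.4] 3.5
t 40.6 pos [ 420.2 -129.2  176.6] ya 93.9 | shift [ -0.    0.3 127.1] n/45: 2.8 | az -0.004 (alt 3.138) F [ 1.6 -0.2 -0.2] g 1.003 0.0 tilt [-0.0006 -0.0001] q7 2.02
```

```bash

python3 -m creep '[[[0,0.3,40,0,0,0],[0,0,40,0,0,0],[0,0,30,0,0,0],[0,0,17,0,0,0],[0,0,0,0,0,0],[0,0,0,0,0,0]]]'|grep -E 'pos|orce'
python3 -m creep '[[[0,0,0,0,0,0],[0,0,0,0,0,0],[0,0,0,0,0,0],[0,0,0,0,0,0],[0,0,0,0,0,0]]]' 1 45|grep -E 'pos|orce|width'
python3 -m creep '[[[0,0,-5,0,0,0],[0,0,-20,0,0,0],[0,0,-35,0,0,0],[0,0,-40,0,0,0],[0,0,-20,0,0,0],[0,0,0,0,0,0]]]'|grep -E 'pos|orce|width'
python3 -m creep '[[[-13.1,-39.6,0,0,0,0],[-13.1,-39.6,0,0,0,0],[-13.1,-39.6,0,0,0,0],[-13.1,-39.6,0,0,0,0],[-13.1,-39.6,0,0,0,0],[-13.1,-39.6,0,0,0,0],[-13.1,-39.6,0,0,0,0],[0,0,0,0,0,0.14]]]'|grep -E 'pos|orce'
python3 -m creep '[[[0,0,0,0,0,0.14],[0,0,0,0,0,0.14],[0,0,0,0,0,0.14],[0,0,0,0,0,0.14],[0,0,0,0,0,0.14],[0,0,0,0,0,0.14],[0,0,0,0,0,0.14],[0,0,0,0,0,0.14]]]'|grep -E 'pos|orce'
python3 -m creep '[[[0,0,0,0,0,0.14],[0,0,0,0,0,0.14],[0,0,0,0,0,0.136],[0,0,0,0,0,0],[0,0,0,0,0,0]]]'|grep -E 'pos|orce'
python3 - <<'E'
from h import *
im,d,cal,P=wrist(['return_carton'],.002,'pics/w16.png')
go(530.5,-399,60,-2)
a=np.radians(-2);ex=np.array([np.cos(a),np.sin(a)]);ey=np.array([-ex[1],ex[0]])
q=P[d>0];o=np.array([530.5,-399])/1000
for z0,z1 in [(.056,.064),(.002,.008),(.035,.045)]:
    m=(q[:,2]>z0)&(q[:,2]<z1);l=(q[m][:,:2]-o);X=l@ex*1000;Y=l@ey*1000
    k=(abs(X)<145)&(abs(Y)<90)
    hx=np.histogram(X[k],np.arange(-72,144,3));print([(int(e),int(n)) for e,n in zip(hx[1],hx[0]) if n>30])
    hy=np.histogram(Y[k],np.arange(-90,90,3));print([(int(e),int(n)) for e,n in zip(hy[1],hy[0]) if n>30])
E
```

```text
eef_pos: [0.4204, -0.1292, 0.0502]
force: [0.2, -0.0, -0.2]
grasp_force: 0.0
eef_pos: [0.4208, -0.1289, 0.0505]
force: [-1.1, 1.0, 11.1]
gripper_width: 0.463
grasp_force: 44.0
eef_pos: [0.4215, -0.129, 0.1725]
force: [-0.0, 0.4, -1.8]
gripper_width: 0.464
grasp_force: 45.7
eef_pos: [0.5307, -0.4039, 0.1687]
force: [-1.4, 0.9, -0.6]
grasp_force: 45.9
eef_pos: [0.5312, -0.3987, 0.169]
force: [0.5, 0.1, -0.2]
grasp_force: 45.7
eef_pos: [0.5313, -0.3988, 0.1692]
force: [-0.3, 0.2, -1.2]
grasp_force: 45.7
return_carton 0.64 35096 z [0.003 0.04  0.06 ] rect [ 568.5 -400.1] [158.1 194.1] 88.0
t 44.5 pos [ 531.4 -398.9  169.6] ya -1.8 | shift [-1.000e-01 -9.000e-01  1.096e+02] n/45: 2.4 | az 0.004 (alt -3.137) F [-0.4  0.5 -0.1] g 0.459 45.7 tilt [-0.0002  0.0001] q7 1.08
[(-60, 535), (-57, 804), (-54, 46), (-45, 37), (-42, 35), (-39, 40), (-36, 32), (-33, 38), (-30, 34), (-27, 38), (-24, 34), (-21, 39), (-18, 33), (-15, 39), (-12, 32), (-9, 38), (-6, 34), (-3, 37), (0, 35), (3, 36), (6, 36), (9, 38), (12, 43), (15, 39), (18, 42), (21, 38), (24, 43), (27, 39), (30, 42), (33, 37), (36, 43), (
[... 2096 characters left out ...]
191), (66, 479), (69, 334), (72, 364), (75, 377), (78, 282), (81, 254), (84, 256), (87, 269), (90, 290), (93, 269), (96, 271), (99, 282), (102, 281), (105, 282), (108, 303), (111, 288), (114, 310), (117, 354), (120, 356), (123, 353), (126, 328), (129, 698), (132, 240)]
[(-81, 74), (-78, 288), (-36, 34), (-33, 188), (-30, 223), (-27, 244), (-24, 188), (-21, 221), (-18, 189), (-15, 208), (-12, 204), (-9, 205), (-6, 226), (-3, 224), (0, 214), (3, 214), (6, 220), (9, 228), (12, 200), (15, 204), (18, 232), (21, 232), (24, 232), (27, 233), (30, 243), (33, 226), (36, 239), (39, 262), (42, 289), (45, 285), (48, 320), (51, 323), (54, 313), (57, 223), (60, 42), (63, 44), (66, 46), (69, 40), (78, 102)]
```

View pics/w16.png

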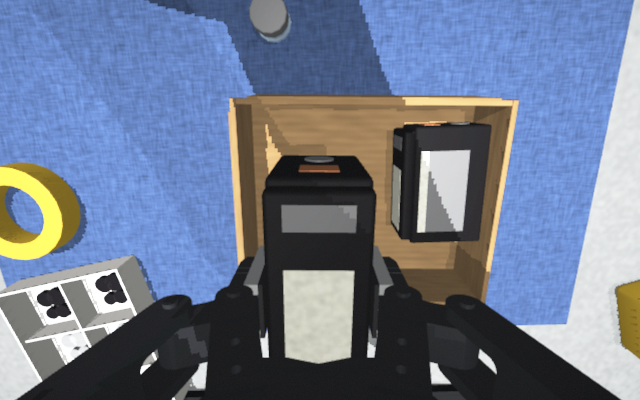

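The cartridge is upright over the free floor, the lying one at (440,180) is well behind it. Lowering.

```bash

python3 -m creep '[[[-2,2.6,10,0,0,0],[0,0,30,0,0,0],[0,0,30,0,0,0],[0,0,25,0,0,0],[0,0,13,0,0,0],[0,0,3,0,0,0],[0,0,0,0,0,0],[0,0,0,0,0,0]]]'|grep -E 'pos|force:'
python3 -m creep '[[[0,0,1,0,0,0],[0,0,1,0,0,0],[0,0,0,0,0,0]]]'|grep -E 'pos|force:'
```

```text
eef_pos: [0.5345, -0.4015, 0.06]
force: [-0.5, -0.0, -0.2]
grasp_force: 45.8
eef_pos: [0.5342, -0.401, 0.0571]
force: [-1.0, -0.3, -1.2]
grasp_force: 45.8
```

```bash

python3 -m creep '[[[0,0,1,0,0,0],[0,0,0.5,0,0,0],[0,0,0,0,0,0]]]'|grep -E 'pos|force:'
python3 -m creep '[[[0,0,0.5,0,0,0],[0,0,0,0,0,0]]]'|grep -E 'pos|force:'
python3 -m creep '[[[0,0,0.5,0,0,0],[0,0,0,0,0,0]]]'|grep -E 'pos|force:'
python3 -m creep '[[[0,0,0.5,0,0,0],[0,0,0,0,0,0]]]'|grep -E 'pos|force:'
```

```text
eef_pos: [0.534, -0.401, 0.0553]
force: [-0.7, -0.2, -0.8]
grasp_force: 45.8
eef_pos: [0.534, -0.401, 0.0548]
force: [0.7, -0.4, -0.2]
grasp_force: 45.8
eef_pos: [0.5341, -0.401, 0.0546]
force: [-2.4, 1.8, 4.5]
grasp_force: 46.5
eef_pos: [0.5341, -0.401, 0.0546]
force: [-4.3, 5.0, 12.6]
grasp_force: 47.5
```

```bash

python3 -m creep '[[[0,0,-0.5,0,0,0],[0,0,0,0,0,0],[0,0,0,0,0,0],[0,0,0,0,0,0],[0,0,0,0,0,0]]]' 0.42|grep -E 'pos|orce|width'
python3 -m creep '[[[0,0,-8,0,0,0],[0,0,-20,0,0,0],[0,0,-30,0,0,0],[0,0,-35,0,0,0],[0,0,-40,0,0,0],[0,0,-40,0,0,0],[0,0,0,0,0,0],[0,0,0,0,0,0]]]'|grep -E 'pos|orce'
python3 - <<'E'
from h import *
im,d=snapshot('top');cv2.imwrite('pics/t2.png',cv2.resize(im[90:300,90:570,::-1],None,fx=1.6,fy=1.6))
wrist(['cartridge_1'],.06)
E
```

```text
eef_pos: [0.534, -0.401, 0.0542]
force: [0.5, 0.2, 0.2]
gripper_width: 0.581
grasp_force: 0.0
eef_pos: [0.5342, -0.4012, 0.2294]
force: [-0.2, 0.5, -1.1]
grasp_force: 0.0
cartridge_1 0.87 4045 z [0.066 0.067 0.068] rect [ 535.3 -398.2] [85.8 38. ] 87.3
```

View pics/t2.png

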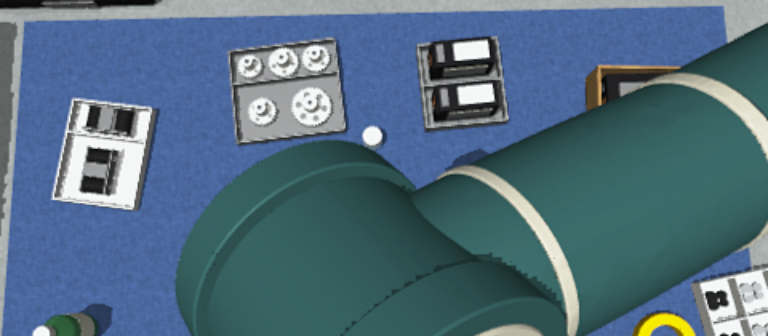

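The roller unit (100,170), gears (262,110) and (312,105), and the full cartridge (465,100) are all in place. The wrist camera shows the used cartridge upright on the carton floor, its top at 67 mm. The arm is clear, so I hand in.

```bash
python3 -c "
from station import r; print(r.job_done())"
```

```text
the job is handed in; nothing more can be done
None
```

The job is handed in at about 47 s of the 122 s allowed: the roller unit and both gears are in their trays, the full cartridge (about 0.34 kg) is in the stock rack, and the used-up one (about 0.09 kg) stands upright in the return carton.

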